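# Find and mark the balance point of a weighted tube

## Robot

A 6-joint arm with a two-finger parallel gripper is mounted at the origin on a cart in front of the work surface, level with it; the furniture and walls round the work are solid. World frame = base frame: x ahead of the robot, y to its left, z up, the work surface at z = 0. Lengths are in m, angles in degrees, forces in N, time in s.
With the tool pointing down it reaches from about 0.325 to 0.75 m from the base axis. Payload 7.6 kg.
Tool frame: the origin (TCP) lies at the very end of the fingers, on their centre line; the grasp point (between the pads) lies 19 mm behind it; z points along the fingers, y is the direction in which the jaws open and shut (so a half turn about z gives the same grasp; the last joint's range is limited). The gripper opens to 85 mm and grips with 20 to 120 N. Pads are 22 mm wide; open, the fingers measure 114 mm over their backs; the gripper's body (76 mm by 85 mm) begins 54 mm behind the grasp point. The pads swing forward as they close: fully open they stand 13 mm farther back than shut.
Start: joints at [-74.559, 2.991, 80.254, -0, 96.75, -4.028], TCP at [0.175, -0.495, 0.231] pointing down, gripper open.
Joint ranges: [-166.34, 166.34], [-52.06, 124.39], [6.96, 135.62], [-60.46, 240.46], [14.63, 156.25], [-167.68, 167.68]. Speed limits (degrees/s): [147.25, 147.25, 172.46, 180, 180, 180].

## Interface

Orientations are given as [roll, pitch, yaw] about the fixed x, y, z axes, in that order (R = Rz(yaw) Ry(pitch) Rx(roll)).
In Python, from workcell import ctrl, viewer, order gives the robot as it stands.
- The arm moves only by the tool servo_tool, never from a script. Its argument "plan" is a list that holds one entry, the list of rows, each a list of 5 numbers: the shift along the tool's x, y, z in m, then the turn about the tool's z in degrees, then the opening in per cent of the stroke, from 0 (shut) to 100 (fully open). A call has 1 to 12 rows; each row is the pose to reach, as a shift and turn from the pose measured when the call began, along the tool's axes at that moment; what a row does not reach only later rows make up. A row lasts 1/8 s, in which the tool goes at most 62.5 mm and 10.7 degrees, less where a joint would pass 70% of its speed; a pose out of reach is approached as far as the arm can. A call with a gripper value outside its range is refused whole. The fingers move at their own pace and stop on an object; "grip_force" is the grip in N (left out, the last holds). Time passes only in rows, so rows that repeat a pose let the fingers close. It gives the time, the measured TCP pose, the force and the opening at its end, in the units of the state.
- ctrl.observe(): the state, without advancing time (a new reading comes with each control period).
- viewer.snapshot(name): name is "scene" or "top" or "wrist"; returns a dict with "img" (384x512x3 uint8, red, green, blue), "depth" (384x512 float32, m along the optical axis (not along the pixel's ray), 0 where there is no reading), "fovy" (degrees; the focal length in pixels is half the picture's height over the tangent of half this angle, whatever the lens; pixels are square), "cx", "cy" (the principal point, pixels), "world_from_camera" (4x4, takes a point from camera to world coordinates). Camera axes: x right, y down, z forward; pixel columns grow to the right and rows downward; lengths in m; the calibration is good to about 2 mm. A picture is of the moment at which its call begins.
- order.job_done(): hands the job in, once; it reports no verdict.
The state is a dict: "t": time; "joints": joint angles; "dq": joint speeds; "joint_torque": joint torques, N m; "tcp_pos": TCP position; "tcp_rot": TCP orientation; "ft_force": force on the tool from outside, world axes, zero at the start; "torque": the same for the moment, N m; "gripper_width": opening from 0.0 (shut) to 1.0 (fully open).
Only numpy, scipy, OpenCV 4.12 (cv2) and the standard library are available. Lean on these libraries where they do the work, as an engineer would, in place of code of your own. Each camera call takes 0.05 s, during which the arm holds its last target. There are 200 camera calls.

## Task

Find where the sealed square tube on the stand balances: push it lengthwise across the stand's edge, a little at a time, until its leading end just tips down onto the low rest by its own weight, and leave it lying there tipped, no farther over than needed so that it bears only lightly on the rest. Then slide the collar along the tube until its index line stands right over the edge, to mark the balance point. Work gently, never pressing the tube hard on the stand, and leave the other things where they are.

Things in the scene. Friction and masses are not known exactly. Their poses are not given: they have to be found in the camera images.
- stand: Fixed tipping stand: base plate 250 x 80 x 10 mm, feed block 120 x 40 mm, flat top at z = 60 mm. Origin on the table straight below the block's tipping edge, on the centre line; x is the way to push. The block spans x = -120 to 0, so the edge is x = 0, z = 60 mm. Steel side guides (x -118 to -92 and -45 to -5 mm, 5 mm above the block's top) leave the tube a channel 22.6 mm wide.
- rest: Low rest on the stand: a post with a round rubber top, at stand x = +75 mm; its top is at z = 52.5 mm, 7.5 mm below the block's top. The tube meets it only when it tips, by about 0.1 rad. A balance point 1 mm past the edge gives about 0.07 N on it. Origin on the table below it.
- tube: Loose sealed steel square tube, 18 x 18 x 240 mm, black end caps, about 0.53 kg, on the block. Origin: middle of the underside; x to the leading end, z up. A hidden weight fixed inside puts its balance point up to 35 mm to either side of the middle, 15 to 90 mm short of the edge at the start. Sliding it takes about 3 N; left alone it stays put.
- tail (a point): Middle of the lower rim of the tube's tail end face (120 mm behind the tube's origin), the end to push; it rises about 10 mm when the tube tips. A finger that pushes here also holds the end down by friction: the tube tips freely only when the finger is drawn back a little.
- head (a point): Centre of the lower rim of the tube's leading end face (120 mm ahead of the tube's origin); it sinks below the block's top when the tube tips.
- collar (a joint): Slide of the grey plastic collar (12 g) on the tube, m: 0 is 85 mm behind the tube's middle, up to 0.17 towards the leading end; held by 0.7 N friction. Saddle 24 mm long, 26 mm wide, its top 5.5 mm above the tube's; on it an upright fin 12 mm long (along the tube), 20 mm wide, top 51 mm above the tube's underside. A dark index line on each side at mid-length.
- mark (a point): The collar's marked point: at the middle of the collar's length (its index line), on the tube's centre line at the level of the tube's underside.
- timer: White bench timer, 32 x 66 x 67 mm, a bystander to leave alone; origin at the centre of its underside.
- forceps: Thin steel forceps, 17 x 122 x 6 mm, a bystander to leave alone; origin at the centre of its underside.
- specimen_pot_5: Small white specimen pot with lid, 49 mm wide, 65 mm tall, a bystander to leave alone; origin at the centre of its underside.
- usb_stick: Black memory stick, 18 x 52 x 8 mm, a bystander to leave alone; origin at the centre of its underside.
- cassette_2: Small flat plastic tissue cassette, 29 x 41 x 6 mm, a bystander to leave alone; origin at the centre of its underside.

How it is judged (in metres and radians):
On the way:
1. the tube has tipped onto the rest by its own weight, untouched, and bears on the rest with less than 0.6 N (angle between tube's own z axis and vertical between 0.05 and 0.16 rad and contact force between tube and rest below 0.6 N and z of tail in the frame of stand above 0.064 m and z of head in the frame of stand between 0.035 and 0.056 m and y of tube in the frame of stand between -0.006 and 0.006 m and contact force between tube and the fingers below 0.05 N and linear speed of tube below 0.02 m/s), for 0.2 s.
At the end, for the whole second after the job is handed in: the tube lies still and untouched in the stand's channel, tipped 0.05 to 0.16 rad over the edge with its leading end on the rest, bearing on it with under 0.6 N (balance point at most about 8 mm past the edge), and the collar's mark is within 5 mm of the edge along the stand (all of step 1 and x of mark in the frame of stand between -0.005 and 0.005 m).
It fails at once if the tube is pressed on the stand with over 25 N (contact force between tube and stand above 25 N).
It fails at once if another thing (timer, forceps, pot, memory stick, cassette) is pushed more than 20 mm from its place (distance of any of timer, forceps, specimen_pot_5, usb_stick, cassette_2 from where it was at the start of the episode above 0.02 m).
It also fails if it takes over 67 s, if anything falls off the work surface, if the arm or the gripper's body presses on something with over 40 N, if the wrist force passes 120 N, or if a joint passes its speed limit or range.

## Working session

There is one attempt and no reset: what is moved stays moved. The work goes in short steps, Python scripts to look and compute and a tool call to move; the robot and the scene stay as the last step left them, time stands still between calls to the robot, and variables do not carry over. Pictures are saved under pics/ and viewed, about 8 in all and at most 12, crops included, and the job is handed in when it is done.

Besides the shell and the picture viewer there is one more tool, called by a JSON object that holds its "name" and its "arguments", one argument or row to a line. servo_tool: Moves the arm, as the interface text tells. Its arguments: {"type":"object","properties":{"plan":{"type":"array"},"grip_force":{"type":"number"}},"required":["plan"]}

```bash
mkdir -p pics; cat > h.py <<'E'
import numpy as np, cv2
from workcell import ctrl, viewer, order
def snap(n,f=None):
    s=viewer.snapshot(n)
    if f: cv2.imwrite('pics/'+f,s['img'][:,:,::-1])
    return s
def cloud(s):
    d=s['depth'];h,w=d.shape;f=h/2/np.tan(np.radians(s['fovy']/2))
    u,v=np.meshgrid(np.arange(w),np.arange(h))
    P=np.stack([(u-s['cx'])/f*d,(v-s['cy'])/f*d,d],-1)
    T=s['world_from_camera'];return P@T[:3,:3].T+T[:3,3]
def pix(s,p):
    T=np.linalg.inv(s['world_from_camera']);q=T[:3,:3]@p+T[:3,3]
    f=s['img'].shape[0]/2/np.tan(np.radians(s['fovy']/2))
    return s['cx']+f*q[0]/q[2],s['cy']+f*q[1]/q[2]
def ray(s,u,v,z):
    f=s['img'].shape[0]/2/np.tan(np.radians(s['fovy']/2));T=s['world_from_camera']
    d=T[:3,:3]@np.array([(u-s['cx'])/f,(v-s['cy'])/f,1]);o=T[:3,3]
    return o+d*(z-o[2])/d[2]
E
python3 - <<'E'
from h import *
a=snap('top');b=snap('scene')
cv2.imwrite('pics/a.png',a['img'][:,:,::-1]);cv2.imwrite('pics/b.png',b['img'][:,:,::-1])
for s in (a,b): print(s['fovy'],s['world_from_camera'].round(3).tolist(),(s['depth']>0).mean())
print(ctrl.observe())
E
```

```text
46.603974226660114 [[-0.013, -0.99, 0.139, 0.395], [-1.0, 0.012, -0.013, -0.224], [0.011, -0.139, -0.99, 0.906], [0.0, 0.0, 0.0, 1.0]] 0.9958292643229166
55.754377540337046 [[-0.775, 0.549, -0.314, 0.814], [0.632, 0.665, -0.398, 0.117], [-0.01, -0.507, -0.862, 0.812], [0.0, 0.0, 0.0, 1.0]] 0.9961598714192709
{'t': 0.1, 'joints': array([-7.45587815e+01,  3.02504632e+00,  8.03074868e+01,  1.02268852e-03,
        9.67494036e+01, -4.02743802e+00]), 'dq': array([ 0.00979246, -0.16611509, -0.23491073, -0.02698449,  0.15422403,
        0.02764699]), 'joint_torque': array([ 8.86273847e-04, -3.82582426e+01, -3.60984528e+01,  1.17772646e-05,
        4.76041721e-03, -1.94502360e-05]), 'tcp_pos': array([ 0.17493642, -0.49471233,  0.23054102]), 'tcp_rot': array([-1.79918337e+02, -6.76801825e-03,  1.94687712e+01]), 'ft_force': array([-0.32017087,  0.15942846, -0.33538598]), 'torque': array([-0.00128231,  0.05002802,  0.02200382]), 'gripper_width': 0.9999431044082703}
```

View pics/a.png

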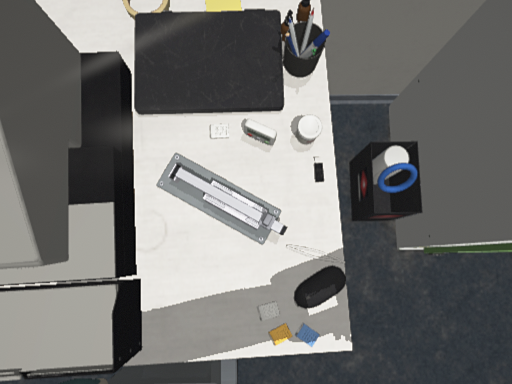

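View pics/b.png

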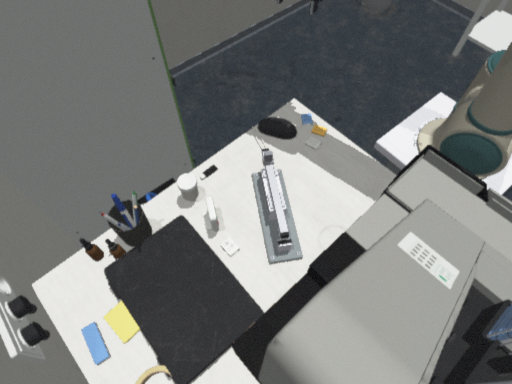

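The top view shows the stand running from about (170,165) to (275,235). The collar is at (270,217) and the tail's black cap at (283,230), so the push goes to the upper left. Next I'll measure it from the depth.

```bash
python3 - <<'E'
from h import *
a=snap('top');P=cloud(a)
c=cv2.resize(a['img'][140:260,145:305],None,fx=5,fy=5,interpolation=cv2.INTER_CUBIC)
cv2.imwrite('pics/c.png',c[:,:,::-1])
sub=P[140:260,145:305].reshape(-1,3)
for lo,hi,n in ((.073,.082,'tube'),(.104,.12,'fin'),(.005,.015,'base'),(.056,.063,'block'),(.063,.069,'guide'),(.047,.0545,'rest'),(.0823,.09,'saddle')):
    q=sub[(sub[:,2]>lo)&(sub[:,2]<hi)]
    if len(q)<4: print(n,len(q));continue
    r=cv2.minAreaRect((q[:,:2]*1000).astype(np.float32));print(n,len(q),np.round(r[0],1),np.round(r[1],1),round(r[2],1),q.mean(0).round(4))
print(cv2.boxPoints(cv2.minAreaRect((sub[(sub[:,2]>.005)&(sub[:,2]<.015)][:,:2]*1000).astype(np.float32))))
E
```

```text
tube 1075 [ 501.2 -189. ] [239.4  22.1] 60.1 [ 0.5068 -0.1825  0.0793]
fin 77 [ 462.6 -260. ] [11.7 20.2] 59.3 [ 0.4623 -0.2598  0.1121]
base 2917 [ 514.6 -179.7] [324.7 245. ] 89.2 [ 0.517  -0.1602  0.011 ]
block 397 [ 515.2 -168.1] [194.  40.] 60.3 [ 0.4953 -0.1998  0.0611]
guide 294 [ 503.  -188.4] [228.7  38. ] 60.1 [ 0.497  -0.1962  0.0657]
rest 57 [ 555.6 -167.1] [189.3 177.6] 78.8 [ 0.5325 -0.1244  0.0507]
saddle 118 [ 500.9 -188.9] [235.6  25.8] 61.8 [ 0.4677 -0.2486  0.0848]
[[ 389.98068  -340.36456 ]
 [ 634.9441   -343.60495 ]
 [ 639.2383    -18.973297]
 [ 394.2749    -15.73291 ]]
```

View pics/c.png

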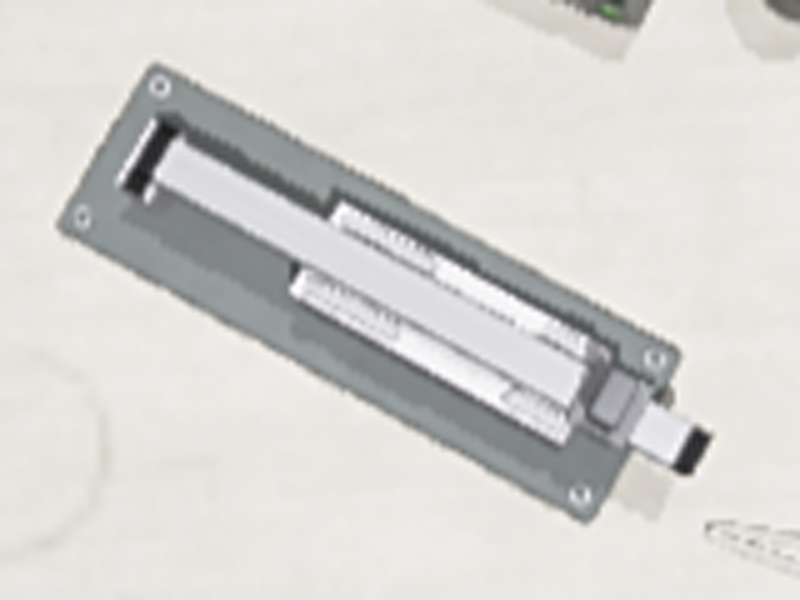

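```bash
cat >> h.py <<'E'
d=np.array([.5,.866]);n=np.array([-.866,.5])
def tool(target,o=None):
    o=o or ctrl.observe()
    from scipy.spatial.transform import Rotation as R
    return R.from_euler('xyz',o['tcp_rot'],degrees=True).as_matrix().T@(np.array(target)-o['tcp_pos'])
E
python3 - <<'E'
from h import *
a=snap('top');P=cloud(a);sub=P[140:260,145:305].reshape(-1,3)
c0=np.array([.5012,-.189])
q=sub-np.r_[c0,0];s=q[:,:2]@d*1000;l=q[:,:2]@n*1000;z=q[:,2]*1000
for nm,m in (('guides',(abs(l)>12)&(abs(l)<24)&(z>62)&(z<69)),('base',(abs(l)<45)&(abs(s)<160)&(z>7)&(z<15)),('tube',(abs(l)<8)&(z>74)&(z<82)),('fin',(z>104)&(z<120)),('blocktop',(abs(l)<30)&(abs(l)>11)&(z>57)&(z<63)&(s<90)),('resttop',(s>80)&(z>40)&(z<56)&(abs(l)<30))):
    print(nm,m.sum(),'s',np.percentile(s[m],[0,1,50,99,100]).round(1),'l',np.percentile(l[m],[0,2,50,98,100]).round(1),'z',np.median(z[m]).round(1))
T=np.r_[c0-d*.145,.12];print(T,tool(T))
E
```

```text
guides 283 s [-71.3 -69.8  -4.1  45.1  46.5] l [-21.8 -21.1 -13.8  17.4  18.1] z 64.6
base 2682 s [-159.3  -95.4   52.3  150.5  152.6] l [-42.2 -40.6  13.9  37.4  38.5] z 11.5
tube 897 s [-119.8 -117.7   12.8  117.7  120. ] l [-8.  -7.6 -0.   7.1  7.6] z 79.3
fin 77 s [-86.7 -86.6 -80.8 -75.  -74.9] l [-12.2 -11.3  -1.7   7.4   7.7] z 112.3
blocktop 287 s [-72.  -69.8 -16.6  46.5  47.1] l [-22.1 -21.8 -13.2  18.   18.3] z 61.3
resttop 65 s [114.5 114.5 123.1 130.9 131. ] l [-16.1 -15.8   7.2  13.4  13.5] z 49.2
[ 0.4287  -0.31457  0.12   ] [ 0.29928872 -0.08527313  0.11089938]
```

{"name": "servo_tool", "arguments": {
  "plan": [
    [[0.06,-0.015,0.01,-10,0],[0.12,-0.03,0.02,-20,0],[0.18,-0.048,0.03,-30,0],[0.24,-0.064,0.05,-40.5,0],[0.292,-0.079,0.08,-40.5,0],[0.292,-0.079,0.111,-40.5,0],[0.292,-0.079,0.111,-40.5,0],[0.292,-0.079,0.111,-40.5,0]]
  ],
  "grip_force": 20
}}

```text
t: 1.2
tcp_pos: [0.4239, -0.3237, 0.1213]
tcp_rot: [179.9, -0.0, 59.9]
ft_force: [0.3, 0.0, -0.7]
gripper_width: -0.001
```

```bash
python3 - <<'E'
from h import *
o=ctrl.observe();print(o['t'],o['tcp_pos'],o['tcp_rot'],o['ft_force'],o['gripper_width'])
print(tool(np.r_[np.array([.5012,-.189])-d*.145-n*.001,.0705]))
w=snap('wrist','w.png');s=snap('scene');a=snap('top')
cv2.imwrite('pics/ts.png',np.vstack([cv2.resize(a['img'][140:260,145:305],(400,300)),cv2.resize(s['img'][130:280,200:400],(400,300))])[:,:,::-1])
print(w['fovy'],pix(w,np.array([.5012-.06,-.189-.104,.078])))
E
```

```text
1.2 [ 0.42393073 -0.32371276  0.12130964] [ 1.79946585e+02 -1.35694712e-02  5.99195309e+01] [ 0.32506848  0.02302408 -0.67407493] -0.001377785565835243
[0.01029123 0.00049706 0.05081256]
63.83048195822756 (np.float64(251.72256535585265), np.float64(168.8953246550636))
```

View pics/w.png

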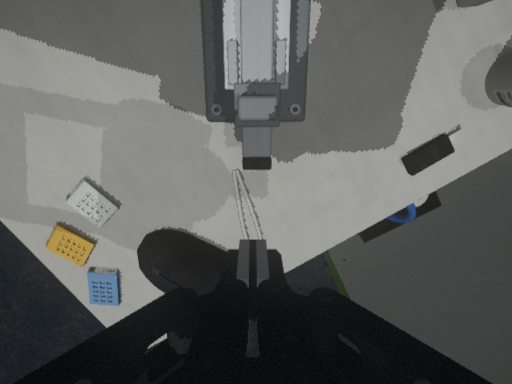

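View pics/ts.png

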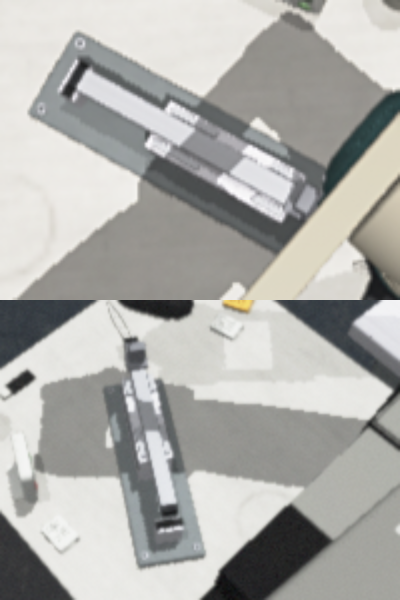

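{"name": "servo_tool", "arguments": {
  "plan": [
    [[0.0,0.002,0.03,0,0],[0.008,0.002,0.051,0,0],[0.018,0.002,0.051,0,0],[0.022,0.002,0.051,0,0],[0.025,0.002,0.051,0,0],[0.028,0.002,0.051,0,0],[0.031,0.002,0.051,0,0]]
  ]
}}

```text
t: 2.22
tcp_pos: [0.4417, -0.2989, 0.0717]
tcp_rot: [179.8, 0.1, 59.9]
ft_force: [-1.9, -3.5, 2.4]
gripper_width: 0.004
```

```bash
cat >> h.py <<'E'
c0=np.array([.5012,-.189])
def check():
    o=ctrl.observe();s_=snap('top');q=cloud(s_)[120:260,130:305].reshape(-1,3)
    s=(q[:,:2]-c0)@d*1000;l=(q[:,:2]-c0)@n*1000;z=q[:,2]*1000
    m=(abs(l)<6)&(s>10)&(s<210)&(z>64)&(z<84)
    p=np.polyfit(s[m],z[m],1)
    f=(o['tcp_pos'][:2]-c0)@d*1000
    print('t %.2f tcp s %.1f l %.1f z %.1f'%(o['t'],f,(o['tcp_pos'][:2]-c0)@n*1000,o['tcp_pos'][2]*1000),'F(d,n,z)',np.r_[o['ft_force'][:2]@d,o['ft_force'][:2]@n,o['ft_force'][2]].round(2),'slope %.3f head s %.1f lat %.1f n %d'%(p[0],s[m].max(),np.median(l[m]),m.sum()))
E
python3 -c "
from h import *
check()"
```

```text
t 2.23 tcp s -124.9 l -3.4 z 71.7 F(d,n,z) [-3.98 -0.07  2.45] slope -0.001 head s 126.9 lat 0.1 n 392
```

{"name": "servo_tool", "arguments": {
  "plan": [
    [[0.002,0,0,0,0],[0.004,0,0,0,0],[0.006,0,0,0,0],[0.006,0,0,0,0],[0.002,0,0,0,0],[0.002,0,0,0,0],[0.002,0,0,0,0],[0.002,0,0,0,0]]
  ]
}}

```text
t: 3.28
tcp_pos: [0.4428, -0.2965, 0.0712]
tcp_rot: [179.8, 0.0, 59.9]
ft_force: [0.4, 0.7, -0.2]
gripper_width: -0.004
```

```bash
python3 -c "
from h import *
check()"
```

```text
t 3.27 tcp s -122.3 l -3.1 z 71.2 F(d,n,z) [ 0.77 -0.02 -0.18] slope -0.001 head s 133.6 lat 0.1 n 409
```

{"name": "servo_tool", "arguments": {
  "plan": [
    [[0.003,0,0.0005,0,0],[0.0055,0,0.0005,0,0],[0.008,0,0.0005,0,0],[0.008,0,0.0005,0,0],[0.004,0,0.0005,0,0],[0.004,0,0.0005,0,0],[0.004,0,0.0005,0,0],[0.004,0,0.0005,0,0]]
  ]
}}

```text
t: 4.32
tcp_pos: [0.4448, -0.293, 0.0708]
tcp_rot: [179.8, 0.0, 59.9]
ft_force: [-0.3, 0.4, -0.1]
gripper_width: -0.001
```

```bash
python3 -c "
from h import *
check()"
```

```text
t 4.33 tcp s -118.3 l -3.2 z 70.8 F(d,n,z) [ 0.16  0.44 -0.15] slope 0.000 head s 137.2 lat 0.0 n 425
```

{"name": "servo_tool", "arguments": {
  "plan": [
    [[0.003,0,0,0,0],[0.0055,0,0,0,0],[0.008,0,0,0,0],[0.008,0,0,0,0],[0.004,0,0,0,0],[0.004,0,0,0,0],[0.004,0,0,0,0],[0.004,0,0,0,0]]
  ]
}}

```text
t: 5.38
tcp_pos: [0.4469, -0.2895, 0.0708]
tcp_rot: [179.8, -0.0, 59.9]
ft_force: [-0.3, 0.6, 0.7]
gripper_width: 0.002
```

```bash
python3 -c "
from h import *
check()"
```

```text
t 5.38 tcp s -114.2 l -3.2 z 70.8 F(d,n,z) [0.4  0.57 0.7 ] slope -0.002 head s 142.2 lat -0.0 n 438
```

{"name": "servo_tool", "arguments": {
  "plan": [
    [[0.003,0,0,0,0],[0.0055,0,0,0,0],[0.008,0,0,0,0],[0.008,0,0,0,0],[0.004,0,0,0,0],[0.004,0,0,0,0],[0.004,0,0,0,0],[0.004,0,0,0,0]]
  ]
}}

```text
t: 6.42
tcp_pos: [0.4489, -0.286, 0.0708]
tcp_rot: [179.8, -0.0, 59.9]
ft_force: [0.5, 0.5, 0.1]
gripper_width: 0.001
```

```bash
python3 -c "
from h import *
check()"
```

```text
t 6.42 tcp s -110.1 l -3.2 z 70.8 F(d,n,z) [ 0.7  -0.19  0.05] slope -0.001 head s 146.1 lat -0.0 n 445
```

{"name": "servo_tool", "arguments": {
  "plan": [
    [[0.003,0,0,0,0],[0.0055,0,0,0,0],[0.008,0,0,0,0],[0.008,0,0,0,0],[0.004,0,0,0,0],[0.004,0,0,0,0],[0.004,0,0,0,0],[0.004,0,0,0,0]]
  ]
}}

```text
t: 7.48
tcp_pos: [0.4509, -0.2824, 0.0707]
tcp_rot: [179.8, -0.0, 59.9]
ft_force: [-0.8, 0.0, -0.1]
gripper_width: -0.001
```

```bash
python3 -c "
from h import *
check()"
```

```text
t 7.47 tcp s -106.0 l -3.2 z 70.7 F(d,n,z) [-0.39  0.73 -0.1 ] slope -0.007 head s 149.2 lat 0.0 n 463
```

{"name": "servo_tool", "arguments": {
  "plan": [
    [[0.003,0,0,0,0],[0.0055,0,0,0,0],[0.008,0,0,0,0],[0.008,0,0,0,0],[0.004,0,0,0,0],[0.004,0,0,0,0],[0.004,0,0,0,0],[0.004,0,0,0,0]]
  ]
}}

```text
t: 8.52
tcp_pos: [0.453, -0.2789, 0.0707]
tcp_rot: [179.8, -0.0, 59.9]
ft_force: [-0.7, 0.2, 0.4]
gripper_width: -0.001
```

```bash
python3 -c "
from h import *
check()"
```

```text
t 8.53 tcp s -102.0 l -3.2 z 70.7 F(d,n,z) [-0.13  0.71  0.38] slope -0.097 head s 155.4 lat 0.0 n 465
```

{"name": "servo_tool", "arguments": {
  "plan": [
    [[-0.006,0,0,0,0],[-0.008,0,-0.01,0,0],[-0.008,0,-0.03,0,0],[-0.008,0,-0.045,0,0],[-0.008,0,-0.045,0,0],[-0.008,0,-0.045,0,0]]
  ]
}}

```text
t: 9.32
tcp_pos: [0.4486, -0.2856, 0.1151]
tcp_rot: [179.9, -0.0, 59.9]
ft_force: [0.6, 0.4, -0.4]
gripper_width: -0.0
```

```bash
cat >> h.py <<'E'
def fin():
    for nm in ('top','wrist','scene'):
        s_=snap(nm,'f_%s_%d.png'%(nm,ctrl.observe()['t']*100));q=cloud(s_).reshape(-1,3)
        s=(q[:,:2]-c0)@d*1000;l=(q[:,:2]-c0)@n*1000;z=q[:,2]*1000
        for a,b,k in ((104,126,'fin'),(86,100,'sad')):
            m=(abs(l)<16)&(s>-75)&(s<110)&(z>a)&(z<b)
            if m.sum()>3: print(nm,k,m.sum(),np.percentile(s[m],[1,5,50,95,99]).round(1),np.median(l[m]).round(1),np.median(z[m]).round(1))
E
python3 -c "
from h import *
check();fin()"; ls pics
```

```text
t 9.32 tcp s -110.0 l -2.7 z 115.1 F(d,n,z) [ 0.67 -0.34 -0.45] slope -0.099 head s 155.3 lat -0.1 n 455
top sad 20 [-15.6 -15.4  -8.8   4.3   5.7] -2.6 86.6
wrist fin 1194 [-47.9 -47.4 -42.1 -37.1 -36.7] -2.8 120.4
wrist sad 2465 [-74.5 -72.7 -54.  -26.  -20.1] -2.9 90.4
scene fin 64 [-46.  -45.3 -38.  -35.2 -34.8] -5.1 118.0
scene sad 88 [-74.6 -72.9 -38.  -28.9  -6.6] -5.2 90.2
a.png
b.png
c.png
f_scene_947.png
f_top_937.png
f_wrist_942.png
ts.png
w.png
```

{"name": "servo_tool", "arguments": {
  "plan": [
    [[0.02,0,0,0,0],[0.034,0,0,0,0],[0.034,0,0.012,0,0],[0.034,0,0.0165,0,0],[0.042,0,0.0172,0,0],[0.05,0,0.018,0,0],[0.058,0,0.0187,0,0],[0.066,0,0.0194,0,0],[0.074,0,0.0201,0,0],[0.082,0,0.0208,0,0],[0.09,0,0.0216,0,0],[0.09,0,0.0216,0,0]]
  ]
}}

```text
t: 11.02
tcp_pos: [0.494, -0.207, 0.0934]
tcp_rot: [179.9, -0.0, 60.0]
ft_force: [0.2, -0.6, -0.4]
gripper_width: 0.004
```

```bash
python3 -c "
from h import *
check();fin()"
```

```text
t 11.03 tcp s -19.2 l -2.8 z 93.4 F(d,n,z) [-0.44 -0.45 -0.4 ] slope -0.128 head s 154.7 lat 0.1 n 81
wrist fin 2754 [-13.1 -12.7  -4.    6.2   6.6] -2.6 116.1
wrist sad 1166 [-74.1 -70.4   4.9   9.6  10. ] -2.7 88.6
scene fin 107 [-12.8 -12.3  -2.1   7.8   8.3] -4.9 114.1
scene sad 49 [-8.1 -3.8  6.3 10.9 11.7] -6.1 89.2
```

{"name": "servo_tool", "arguments": {
  "plan": [
    [[0.008,0,0.0008,0,0],[0.016,0,0.0015,0,0],[0.024,0,0.0022,0,0],[0.032,0,0.003,0,0],[0.04,0,0.0037,0,0],[0.046,0,0.0042,0,0],[0.05,0,0.0045,0,0],[0.05,0,0.0045,0,0],[0.044,0,0.0035,0,0],[0.02,0,0.001,0,0],[-0.03,0,-0.006,0,0],[-0.06,0,-0.01,0,0]]
  ]
}}

```text
t: 12.72
tcp_pos: [0.4625, -0.2617, 0.1041]
tcp_rot: [179.8, -0.0, 59.8]
ft_force: [0.1, -0.4, 0.0]
gripper_width: 0.001
```

```bash
python3 - <<'E'
from h import *
check();fin()
s_=snap('top')
w=snap('wrist');cv2.imwrite('pics/w2.png',cv2.resize(w['img'],(640,480),interpolation=cv2.INTER_CUBIC)[:,:,::-1])
for k,s in (('top',s_),('wrist',w)):
    q=cloud(s).reshape(-1,3);S=(q[:,:2]-c0)@d*1000;l=(q[:,:2]-c0)@n*1000;z=q[:,2]*1000
    for a,b,c,e in ((57.5,63,13,24),(63.5,69,12.5,20)):
        m=(abs(l+2)>c)&(abs(l+2)<e)&(z>a)&(z<b)&(S>0)&(S<80);print(k,a,m.sum(),np.percentile(S[m],[50,95,99,100]).round(1) if m.sum() else '')
    m=(abs(l)<40)&(z>5)&(z<15)&(S>60);print('base end',np.percentile(S[m],[98,99,100]).round(1) if m.sum() else '')
E
```

```text
t 12.72 tcp s -82.3 l -2.8 z 104.1 F(d,n,z) [-0.29 -0.33  0.02] slope -0.103 head s 154.5 lat -0.0 n 325
top fin 83 [43.6 43.8 48.9 55.1 55.5] -1.2 112.1
top sad 47 [35.8 36.4 41.9 47.1 51.1] -0.6 87.9
wrist fin 499 [-74.9 -72.2 -71.7 -71.2 -71. ] -2.8 118.1
wrist sad 2854 [-74.4 -72.3 -50.  -23.8  36.8] -3.0 88.2
scene fin 98 [-74.8 -73.8  45.6  56.5  57.8] -4.1 110.9
scene sad 117 [-74.3 -72.  -49.5  55.5  55.9] -4.4 87.9
top 57.5 23 [44.1 47.  47.9 48.1]
top 63.5 18 [37.8 42.5 43.2 43.4]
base end [215.1 226.  251.1]
wrist 57.5 898 [25.9 45.8 46.8 47.2]
wrist 63.5 1343 [22.4 38.9 41.3 42. ]
base end
```

View pics/w2.png

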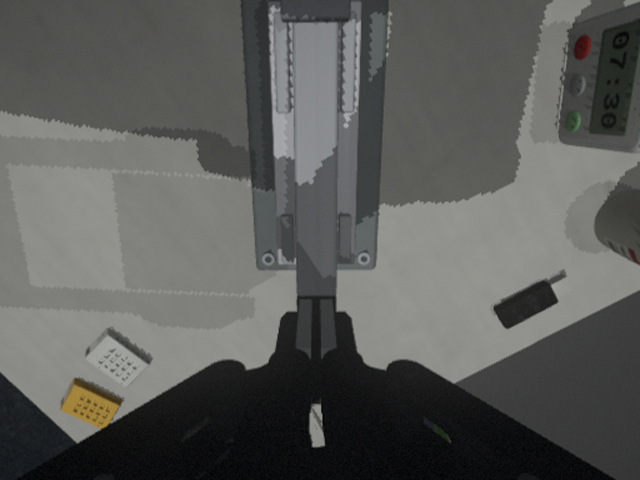

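{"name": "servo_tool", "arguments": {
  "plan": [
    [[0.035,0,0.004,0,0],[0.07,0,0.0085,0,0],[0.1,0,0.0125,0,0],[0.108,0,0.0148,0,0],[0.113,0,0.0156,0,0],[0.116,0,0.0156,0,0],[0.116,0,0.0156,0,0],[0.112,0,0.015,0,0],[0.1,0,0.012,0,0],[0.05,0,-0.02,0,0],[0.0,0,-0.05,0,0],[-0.03,0,-0.06,0,0]]
  ]
}}

```text
t: 14.52
tcp_pos: [0.4476, -0.2881, 0.1662]
tcp_rot: [179.7, -0.0, 59.8]
ft_force: [-0.2, 0.0, -0.2]
gripper_width: 0.002
```

```bash
python3 - <<'E'
from h import *
check();fin()
a=snap('top');s=snap('scene')
def c(s,p,w=70):
    u,v=map(int,pix(s,np.array(p)));v0=max(0,v-w*3//4);u0=max(0,u-w)
    return cv2.resize(s['img'][v0:v0+w*3//2,u0:u0+2*w],(560,420),interpolation=cv2.INTER_CUBIC)
e=np.r_[c0+d*.048,.07]
im=cv2.resize(np.hstack([c(a,e,50),c(s,e,50)]),(800,300));cv2.imwrite('pics/end.png',im[:,:,::-1])
E
```

```text
t 14.53 tcp s -112.6 l -3.1 z 166.2 F(d,n,z) [-0.07  0.2  -0.17] slope -0.100 head s 154.6 lat 0.1 n 376
top fin 80 [49.5 49.7 54.6 60.7 61.3] -1.6 111.0
top sad 62 [-57.3 -15.   44.1  51.9  58.4] -1.8 87.3
wrist sad 1824 [-74.7 -72.6 -50.5 -26.2 -18.6] -3.0 88.2
scene fin 51 [51.7 52.3 58.2 62.6 63.1] -4.9 109.5
scene sad 110 [-74.4 -73.7 -52.3  61.7  62. ] -4.8 87.8
```

View pics/end.png

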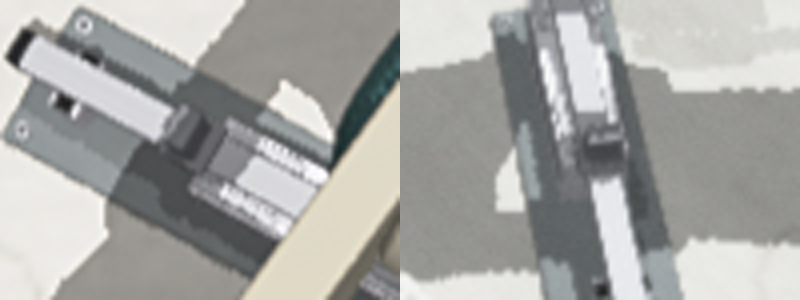

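```bash
python3 - <<'E'
from h import *
for k in ('top','scene'):
    s=snap(k);q=cloud(s).reshape(-1,3);S=(q[:,:2]-c0)@d*1000;l=(q[:,:2]-c0)@n*1000;z=q[:,2]*1000
    for nm,a,b,c,e in (('block',57,62.5,12,24),('guide',63,69,12,20)):
      for sg in (1,-1):
        L=sg*(l+2.5);m=(L>c)&(L<e)&(z>a)&(z<b)&(S>0)&(S<80);print(k,nm,sg,m.sum(),np.percentile(S[m],[50,95,100]).round(1) if m.sum() else '')
    m=(abs(l)<16)&(S>20)&(S<110)&(z>103)&(z<126);print(k,'fin',np.percentile(S[m],[0,2,98,100]).round(1),np.median(z[m]))
    m=(abs(l)<16)&(S>20)&(S<110)&(z>79.5)&(z<90);print(k,'saddle',np.percentile(S[m],[0,2,98,100]).round(1))
    m=(abs(l+2.5)<22)&(abs(l+2.5)>10)&(S>100)&(S<150)&(z>20)&(z<60);print(k,'rest',m.sum(),np.percentile(S[m],[0,5,50,95,100]).round(1) if m.sum() else '')
E
```

```text
top block 1 43 [24.1 46.3 47.7]
top block -1 26 [20.5 46.5 47.1]
top guide 1 69 [23.2 42.6 46.2]
top guide -1 53 [23.8 38.9 42.3]
top fin [49.1 49.4 61.4 61.5] 111.18765245322481
top saddle [20.  20.9 67.4 79.2]
top rest 58 [114.1 114.4 119.9 129.  130.1]
scene block 1 15 [27.1 47.3 47.9]
scene block -1 36 [28.5 47.8 48.6]
scene guide 1 14 [17.4 26.7 27.8]
scene guide -1 31 [29.1 42.4 43.7]
scene fin [50.1 51.5 62.5 62.8] 108.49402274038411
scene saddle [20.2 22.5 66.3 67.5]
scene rest 56 [109.9 116.4 127.4 132.3 144.3]
```

The fin and saddle readings put the mark about 2 to 4.5 mm past the edge. I'll nudge the collar back a little from its front, pushing low on the saddle.

{"name": "servo_tool", "arguments": {
  "plan": [
    [[0.05,0,0,0,0],[0.1,0,0,0,0],[0.15,0,0,0,0],[0.19,0,0,0,0],[0.204,0,0,0,0],[0.204,0,0.03,0,0],[0.204,0,0.06,0,0],[0.204,0,0.08,0,0],[0.204,0,0.0855,0,0],[0.204,0,0.0855,0,0]]
  ]
}}

```text
t: 16.18
tcp_pos: [0.551, -0.1078, 0.0777]
tcp_rot: [180.0, -0.1, 60.0]
ft_force: [0.2, -0.1, 0.3]
gripper_width: 0.001
```

{"name": "servo_tool", "arguments": {
  "plan": [
    [[0,0,-0.0025,0,0],[-0.005,0,-0.0025,0,0],[-0.009,0,-0.0025,0,0],[-0.012,0,-0.0025,0,0],[-0.014,0,-0.0025,0,0],[-0.0155,0,-0.0025,0,0],[-0.0165,0,-0.0025,0,0],[-0.0175,0,-0.0025,0,0],[-0.0185,0,-0.0025,0,0],[-0.0192,0,-0.0025,0,0],[-0.0192,0,-0.0025,0,0]]
  ]
}}

```text
t: 17.55
tcp_pos: [0.5413, -0.1244, 0.0802]
tcp_rot: [180.0, -0.1, 60.0]
ft_force: [1.0, -0.1, -0.4]
gripper_width: -0.003
```

```bash
python3 - <<'E'
from h import *
check()
for k in ('top','scene','wrist'):
    s=snap(k,'g_%s.png'%k);q=cloud(s).reshape(-1,3);S=(q[:,:2]-c0)@d*1000;l=(q[:,:2]-c0)@n*1000;z=q[:,2]*1000
    m=(abs(l)<16)&(S>20)&(S<62)&(z>103)&(z<113);print(k,'fin',m.sum(),np.percentile(S[m],[0,2,98,100]).round(1) if m.sum() else '')
E
```

```text
t 17.55 tcp s 76.0 l -2.5 z 80.2 F(d,n,z) [ 0.38 -0.92 -0.37] slope -0.046 head s 47.1 lat -0.1 n 99
top fin 0 
scene fin 0 
wrist fin 146 [49.3 49.8 58.7 59. ]
```

{"name": "servo_tool", "arguments": {
  "plan": [
    [[-0.0007,0,0,0,0],[-0.0014,0,0,0,0],[-0.0014,0,0,0,0],[0.003,0,0,0,0],[0.012,0,-0.002,0,0],[0.014,0,-0.03,0,0],[0.014,0,-0.07,0,0],[0.0,0,-0.09,0,0],[-0.05,0,-0.09,0,0],[-0.1,0,-0.09,0,0],[-0.15,0,-0.09,0,0],[-0.18,0,-0.09,0,0]]
  ]
}}

```text
t: 19.25
tcp_pos: [0.4494, -0.2823, 0.1695]
tcp_rot: [-180.0, -0.0, 59.9]
ft_force: [0.2, -0.3, -0.1]
gripper_width: -0.002
```

```bash
python3 - <<'E'
from h import *
check()
for k in ('top','scene'):
    s=snap(k);q=cloud(s).reshape(-1,3);S=(q[:,:2]-c0)@d*1000;l=(q[:,:2]-c0)@n*1000;z=q[:,2]*1000
    m=(abs(l)<16)&(S>20)&(S<110)&(z>103)&(z<126);print(k,'fin',m.sum(),np.percentile(S[m],[0,2,98,100]).round(1),np.median(z[m]).round(1))
    m=(abs(l)<16)&(S>20)&(S<110)&(z>79.5)&(z<90);print(k,'saddle',np.percentile(S[m],[0,2,98,100]).round(1))
E
```

```text
t 19.25 tcp s -106.7 l -1.8 z 169.5 F(d,n,z) [-0.18 -0.29 -0.08] slope -0.098 head s 154.5 lat -0.1 n 384
top fin 83 [49.3 49.4 61.2 61.6] 111.4
top saddle [20.  20.8 68.  86.9]
scene fin 52 [51.3 51.5 62.8 62.9] 109.1
scene saddle [20.3 20.8 66.4 66.8]
```

{"name": "servo_tool", "arguments": {
  "plan": [
    [[0.05,0,0,0,0],[0.1,0,0,0,0],[0.15,0,0,0,0],[0.18,0,0,0,0],[0.198,0,0,0,0],[0.198,0,0.03,0,0],[0.198,0,0.06,0,0],[0.198,0,0.08,0,0],[0.198,0,0.087,0,0],[0.198,0,0.087,0,0],[0.198,0,0.087,0,0]]
  ]
}}

```text
t: 20.78
tcp_pos: [0.5503, -0.1104, 0.0839]
tcp_rot: [179.9, -0.1, 59.8]
ft_force: [-0.3, 0.9, -0.2]
gripper_width: 0.001
```

{"name": "servo_tool", "arguments": {
  "plan": [
    [[0,0,0.0039,0,0],[-0.005,0,0.0039,0,0],[-0.01,0,0.0039,0,0],[-0.014,0,0.0039,0,0],[-0.0165,0,0.0039,0,0],[-0.0178,0,0.0039,0,0],[-0.0186,0,0.0039,0,0],[-0.0194,0,0.0039,0,0],[-0.0202,0,0.0039,0,0],[-0.0202,0,0.0039,0,0],[-0.0202,0,0.0039,0,0]]
  ]
}}

```text
t: 22.15
tcp_pos: [0.5402, -0.1278, 0.0801]
tcp_rot: [179.9, -0.1, 59.8]
ft_force: [0.2, 0.4, -0.0]
gripper_width: -0.001
```

{"name": "servo_tool", "arguments": {
  "plan": [
    [[0.004,0,0,0,0],[0.012,0,-0.002,0,0],[0.014,0,-0.03,0,0],[0.014,0,-0.07,0,0],[0.0,0,-0.09,0,0],[-0.05,0,-0.09,0,0],[-0.1,0,-0.09,0,0],[-0.15,0,-0.09,0,0],[-0.18,0,-0.09,0,0],[-0.18,0,-0.09,0,0]]
  ]
}}

```text
t: 23.4
tcp_pos: [0.448, -0.2852, 0.1691]
tcp_rot: [180.0, -0.1, 59.6]
ft_force: [-0.2, 0.2, 0.5]
gripper_width: 0.001
```

```bash
python3 - <<'E'
from h import *
check()
for k in ('top','scene'):
    s=snap(k);q=cloud(s).reshape(-1,3);S=(q[:,:2]-c0)@d*1000;l=(q[:,:2]-c0)@n*1000;z=q[:,2]*1000
    m=(abs(l)<16)&(S>20)&(S<110)&(z>103)&(z<126);print(k,'fin',m.sum(),np.percentile(S[m],[0,2,98,100]).round(1),np.median(z[m]).round(1))
E
```

```text
t 23.40 tcp s -109.9 l -2.0 z 169.1 F(d,n,z) [0.08 0.29 0.5 ] slope -0.099 head s 154.8 lat -0.1 n 383
top fin 83 [47.1 47.6 59.8 60.2] 111.1
scene fin 49 [49.8 50.5 60.8 60.9] 109.4
```

```bash
python3 -c "
from h import *
print(order.job_done())"
```

```text
the job is handed in; nothing more can be done
None
```

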